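# Clamp a stop block with a T-bolt in a workshop jig

## Robot

A 7-joint arm with a two-finger parallel gripper is mounted at the origin on the work surface. World frame = base frame: x ahead of the robot, y to its left, z up, the work surface at z = 0. Lengths are in m, angles in rad, forces in N, time in s.
With the tool pointing down it reaches from about 0.4 to 0.875 m from the base axis. Payload 19.3 kg.
Tool frame: the origin (TCP) lies where the fingers leave the gripper's body, on its centre line; the fingertips stand bot.tip_reach ahead of it and the grasp point (between the pads) lies 54 mm ahead of it (bot.tip_reach is the distance from the TCP to the fingertips, in m); z points along the fingers, y is the line along which they close (so a half turn about z gives the same grasp; the last joint's range is limited). The gripper opens to 85 mm and grips with 20 to 120 N. Pads are 22 mm wide; open, the fingers measure 114 mm over their backs; the gripper's body (76 mm by 85 mm) begins 54 mm behind the grasp point. The pads swing forward as they close: fully open they stand 13 mm farther back than shut.
Start: joints at [1.239, 0.521, -0.036, 1.599, 0.021, 1.021, -0.113], TCP at [0.162, -0.604, 0.304] pointing down, gripper open.
Joint ranges: [-2.91, 2.91], [-0.3, 2.13], [-1.5, 1.42], [0.17, 2.43], [-1.26, 4.41], [0.16, 1.93], [-2.52, 2.52]. Speed limits (rad/s): [1.89, 1.89, 2.39, 2.39, 3.01, 3.01, 3.01].

## Interface

Orientations are given as [roll, pitch, yaw] about the fixed x, y, z axes, in that order (R = Rz(yaw) Ry(pitch) Rx(roll)).
In Python, from workcell import bot gives the robot as it stands. The module is installed in compiled form; this text tells all that it offers.
- The arm moves only by the shell command python3 -m jog 'ROWS' [FORCE]. ROWS is JSON, a list that holds one entry, the list of rows, each a list of 7 numbers: the shift along the tool's x, y, z in mm, then the turn, a rotation vector about the tool's x, y, z in rad, then the opening, from 0 (shut) to 1 (fully open). In form: [[[tx, ty, tz, wx, wy, wz, fingers], ...]]. A call has 1 to 5 rows; each row shifts and turns the commanded pose from where the row before left it, along the tool's axes as they then stand; what a row does not reach is not made up. A row lasts 1/10 s, in which the tool goes at most 50 mm and 8.59 degrees, less where a joint would pass 70% of its speed; a pose out of reach is approached as far as the arm can. A call is refused whole if a number of a shift passes 50 or a number of a turn 0.15, either way. A call with a gripper value outside its range is refused whole. The fingers move at their own pace and stop on an object; FORCE is the grip in N (left out, the last holds). Time passes only in rows, so rows that do not move let the fingers close. It gives the time, the measured TCP pose, the force, the opening and the grip force at its end, in the units of the state.
- bot.observe(): the state, without advancing time (a new reading comes with each control period).
- bot.grab_frame(name): name is "side" or "top"; returns a dict with "img" (480x640x3 uint8, red, green, blue), "intrinsics" (3x3 intrinsics, pixels), "k1" (the pictures are not rectified: a ray, as slopes to the right and down, at radius r is drawn at 1 + k1 r^2 times it, then the intrinsics apply), "R" (3x3) and "t" (3): a world point X has camera coordinates R X + t. Camera axes: x right, y down, z forward; pixel columns grow to the right and rows downward; lengths in m; the calibration is good to about 2 mm. A picture is of the moment at which its call begins. There is no depth.
- bot.job_done(): hands the job in; it is judged then, once.
Trained networks look in a picture, given as the dict that the camera call returned (one of the last four; its "shot" number tells which), for a name from the list of things; names that differ only in an ending like _2 or _b are one class to them, and where a whole thing is asked for, a point or a joint stands for the part that bears it (a point fixed in the world has none). Each returns a list of dicts, best first, with "conf" (0 to 1); they miss things now and then, are a little off and sometimes report something else, mostly with a low value. They report only what shows in the picture. A call takes as long as a camera call. They do not tell look-alikes from the thing itself.
- bot.trace(query, picture): "region" (480x640 bool, what is visible of it).
- bot.spot_point(query, picture): "xyz" ([x, y, z] in m, in world coordinates, good to about 4 mm: a listed point, or the origin of a listed thing).
The state is a dict: "clock": time; "qpos": joint angles; "qd": joint speeds; "joint_efforts": joint torques, N m; "position": TCP position; "tool_rot": TCP orientation; "force": force on the tool from outside, world axes, zero at the start; "moment": the same for the moment, N m; "grip_width": finger opening in m; "finger_force": force on a finger pad.
Only numpy, scipy, OpenCV 4.12 (cv2) and the standard library are available. Lean on these libraries where they do the work, as an engineer would, in place of code of your own. Each camera call takes 0.05 s, during which the arm holds its last target. There are 200 camera calls.

## Task

Fasten the stop block to the jig board where it lies: take the T-bolt with the orange wing nut out of the wooden stand and lower its head lengthwise through the block's long slot into the T-track below, until the washer rests on the block. Turn the wing clockwise until the head stands square across the track under its lips, then keep turning clockwise until the bolt is tight and clamps the block firmly, and let go. Do not shift the block along the track, and leave the other bolts, the offcut and the tape measure undisturbed.

Things in the scene. Friction and masses are not known exactly. Their poses are not given: they have to be found in the camera images.
- jig: Fixed plywood board 300 x 220 mm, top 20 mm above the bench, with an aluminium T-track let in flush along its middle. Origin: centre of its underside; x along the track, z up. Track opening 20 mm wide; lips 5 mm thick (z 15 to 20 mm); cavity below 31 mm wide, floor at z = 3 mm. A dark fence 18 mm wide, 22 mm tall stands on the board along its -y edge.
- stop_block: Loose red plastic block 93 (x) x 64 x 18 mm with a long slot through its middle, 50 mm along x, 22 mm wide, with a 3 mm aluminium +x face. It lies on the board, slot over the track, x along the track; two black keys under it, 17 mm wide, 3 mm deep, run in the track opening. Origin: slot centre, on the block's underside (level with the board's top).
- t_bolt: The loose T-bolt, 130 g, upright in one of the stand's pockets. Origin: centre of the head's underside; z up the shank (8 mm thick), x along the head. Head 30 (x) x 16 (y) x 6 mm, the same after half a turn. Two corners are missing: in the track, from lengthwise, it turns clockwise seen from above by a quarter turn, then stops about 5 to 10 degrees past square; anticlockwise it stops after some 35 degrees.
- washer (a point): Centre of the underside of the steel washer (44 mm across, 6 mm thick, one piece with the wing nut), 31 mm above the head's underside when joint wing_nut is 0. The bolt hangs by it, on the stand's top at the start. With the washer down on the stop block and the nut at 0, the head's top is 2 mm below the track's lips, free to turn.
- wing (a point): On the bolt's axis, half way up the orange wing: a bar 50 mm long (x), 14 mm thick (y), 24 mm tall, with round ends, standing on the washer. The point is 12 mm above the washer's top, 49 mm above the bolt's origin at joint 0. x runs along the wing; at joint 0 that is along the head. The wing is the same after half a turn.
- wing_nut (a joint): Turn of the nut on the bolt, rad: 0 at the start, grows clockwise seen from above, ends at 3. Steep thread, 2 mm per rad, stiff (0.1 N m), self-locking: the bolt turns with the wing until the track stops its head, then the wing turns on the bolt. 1 rad takes up the 2 mm slack, then it clamps ever harder; 1.8 is properly tight, 2.2 does no harm.
- stand: Fixed dark wood stand 210 (x) x 70 (y) x 45 mm, three pockets 35 x 21 mm (long side along x) in a row along x, 68 mm apart, the middle one at its centre. Each holds a bolt, washer on the top face. Origin: centre of its underside.
- black_bolt: Loose plain bolt in the stand with a round black knob 32 mm across, top 55 mm above its origin (underside of its small round head), which is 14 mm above the bench. Not needed; leave it.
- blue_bolt: Loose plain bolt in the stand with a blue ball 28 mm across, top 68 mm above its origin (underside of its small round head), which is 14 mm above the bench. Not needed; leave it.
- work_piece: Loose pine offcut 120 x 45 x 18 mm lying on the bench. Origin: centre of its underside. Leave it.
- tape: Loose yellow tape measure 70 x 34 x 64 mm standing on the bench. Origin: centre of its underside. Leave it.
Mind the look-alikes: they are no part of the job. Leave any blue look-alike of the stop_block alone. Leave any pink look-alike of the t_bolt alone.

How it is judged:
On the way, in this order (a step that is already met when the one before it is completed fails the run):
1. the bolt's head is in the track through the block's slot, lengthwise (within 15 degrees of the slot), upright (y of t_bolt in the frame of jig between -0.006 and 0.006 m and z of t_bolt in the frame of jig between 0.004 and 0.0115 m and angle between t_bolt's own z axis and vertical below 0.12 rad and x of t_bolt in the frame of stop_block between -0.024 and 0.024 m and angle between the x axis of t_bolt and the x axis of jig, either way round below 0.26 rad), for 0.1 s.
2. the head is turned square across the track (within 20 degrees), under the lips (y of t_bolt in the frame of jig between -0.006 and 0.006 m and z of t_bolt in the frame of jig between 0.004 and 0.0115 m and angle between t_bolt's own z axis and vertical below 0.12 rad and x of t_bolt in the frame of stop_block between -0.024 and 0.024 m and angle between the x axis of t_bolt and the y axis of jig, either way round below 0.35 rad), for 0.1 s.
At the end, for the whole second after the job is handed in: T-bolt upright (7 deg) through the block's slot, head within 6 mm of the track's centre, square (20 deg) under the lips; nut turned 1.2 rad or more, clamping track and block with over 8 N each; at rest. Block within 8 mm, other bolts, offcut and tape within 20 mm of their starts (all of step 2 and value of joint wing_nut above 1.2 rad and contact force between t_bolt and jig above 8 N and contact force between t_bolt and stop_block above 8 N and distance of stop_block from where it was at the start of the episode below 0.008 m and linear speed of t_bolt below 0.02 m/s and distance of each of black_bolt, blue_bolt, work_piece, tape from where it was at the start of the episode below 0.02 m); the robot touches nothing.
It fails at once if the stop block is shifted by more than 15 mm (distance of stop_block from where it was at the start of the episode above 0.015 m).
It fails at once if the bolt with the round black knob is disturbed (moved more than 20 mm) (distance of black_bolt from where it was at the start of the episode above 0.02 m).
It fails at once if the bolt with the blue ball is disturbed (moved more than 20 mm) (distance of blue_bolt from where it was at the start of the episode above 0.02 m).
It fails at once if the offcut is disturbed (moved more than 20 mm) (distance of work_piece from where it was at the start of the episode above 0.02 m).
It fails at once if the tape measure is disturbed (moved more than 20 mm) (distance of tape from where it was at the start of the episode above 0.02 m).
It also fails if it takes over 67 s, if anything falls off the work surface, if the arm or the gripper's body presses on something with over 40 N, if the wrist force passes 120 N, or if a joint passes its speed limit or range.

## Working session

There is one attempt and no reset: what is moved stays moved. The work goes in short steps, Python scripts to look and compute and a shell command to move; the robot and the scene stay as the last step left them, time stands still between calls to the robot, and variables do not carry over. Pictures are saved under pics/ and viewed, at most 10 in all, crops included, and the job is handed in when it is done.

```bash
mkdir -p pics; cat > h.py <<'E'
import numpy as np, cv2
from workcell import bot
def ray(f,u,v):
    K=np.array(f["intrinsics"]);R=np.array(f["R"]);t=np.array(f["t"])
    d=np.array([(u-K[0,2])/K[0,0],(v-K[1,2])/K[1,1]]);s=d.copy()
    for _ in range(20): s=d/(1+f["k1"]*(s@s))
    return -R.T@t, R.T@np.array([s[0],s[1],1.])
def atz(f,u,v,z):
    o,d=ray(f,u,v); return o+d*(z-o[2])/d[2]
def proj(f,X):
    c=np.array(f["R"])@np.array(X)+np.array(f["t"]);s=c[:2]/c[2];s=s*(1+f["k1"]*(s@s));K=np.array(f["intrinsics"])
    return np.array([K[0,0]*s[0]+K[0,2],K[1,1]*s[1]+K[1,2]])
def save(f,n,crop=None,k=1):
    i=cv2.cvtColor(f["img"],cv2.COLOR_RGB2BGR)
    if crop: x0,y0,x1,y1=crop;i=i[y0:y1,x0:x1]
    cv2.imwrite("pics/"+n,cv2.resize(i,None,fx=k,fy=k,interpolation=cv2.INTER_CUBIC))
E
python3 - <<'E'
from h import *
o=bot.observe();print({k:np.round(v,3) for k,v in o.items()},bot.tip_reach)
for n in("top","side"):
    f=bot.grab_frame(n);save(f,n+"0.png");print(n,f["k1"],np.round(-np.array(f["R"]).T@f["t"],3))
    for q in["jig","stop_block","t_bolt","wing","washer","stand","black_bolt","blue_bolt","work_piece","tape"]:
        print(q,[(np.round(r["xyz"],3).tolist(),round(r["conf"],2),proj(f,r["xyz"]).round().tolist()) for r in bot.spot_point(q,f)[:3]])
E
```

```text
{'clock': np.float64(0.0), 'qpos': array([ 1.239,  0.522, -0.036,  1.6  ,  0.021,  1.021, -0.113]), 'qd': array([ 0.001,  0.002,  0.   ,  0.001, -0.   , -0.   ,  0.002]), 'joint_efforts': array([ 1.0000e-03, -9.2712e+01,  1.9810e+00, -3.6994e+01,  1.8000e-02,
        8.0000e-03, -0.0000e+00]), 'position': array([ 0.162, -0.603,  0.303]), 'tool_rot': array([-3.14 ,  0.   ,  0.262]), 'force': array([-0.571,  0.045, -0.31 ]), 'moment': array([ 0.021, -0.011, -0.045]), 'finger_force': np.float64(0.0), 'grip_width': np.float64(0.085)} 0.0726
top -0.13231370107756138 [ 0.469 -0.034  1.411]
jig [([0.593, -0.159, 0.005], 0.78, [365.0, 250.0])]
stop_block [([0.647, 0.11, 0.003], 0.76, [266.0, 232.0]), ([0.604, -0.121, 0.023], 0.71, [351.0, 246.0])]
t_bolt [([0.539, 0.33, 0.017], 0.5, [185.0, 271.0]), ([0.556, 0.227, 0.002], 0.46, [223.0, 265.0])]
wing [([0.56, 0.218, 0.054], 0.56, [223.0, 263.0]), ([0.542, 0.325, 0.063], 0.48, [182.0, 270.0])]
washer [([0.54, 0.327, 0.047], 0.76, [183.0, 270.0]), ([0.56, 0.228, 0.034], 0.58, [221.0, 263.0]), ([0.538, 0.327, 0.016], 0.33, [186.0, 272.0])]
stan
[... 648 characters left out ...]
.011], 0.61, [300.0, 409.0]), ([0.54, 0.325, 0.062], 0.42, [301.0, 394.0])]
wing [([0.557, 0.229, 0.049], 0.9, [308.0, 352.0]), ([0.542, 0.328, 0.061], 0.76, [299.0, 395.0])]
washer [([0.541, 0.324, 0.044], 0.66, [300.0, 399.0]), ([0.557, 0.226, 0.033], 0.56, [308.0, 356.0])]
stand [([0.541, 0.328, -0.001], 0.79, [300.0, 414.0])]
black_bolt [([0.605, 0.333, 0.013], 0.69, [265.0, 404.0]), ([0.457, -0.424, -0.002], 0.17, [415.0, 181.0])]
blue_bolt [([0.473, 0.321, 0.02], 0.83, [339.0, 414.0])]
work_piece [([0.455, -0.422, 0.0], 0.85, [415.0, 181.0]), ([0.541, 0.325, 0.044], 0.46, [300.0, 399.0]), ([0.54, 0.327, 0.061], 0.46, [300.0, 395.0])]
tape [([0.788, 0.131, 0.001], 0.66, [217.0, 304.0])]
```

View pictures.

View pics/top0.png

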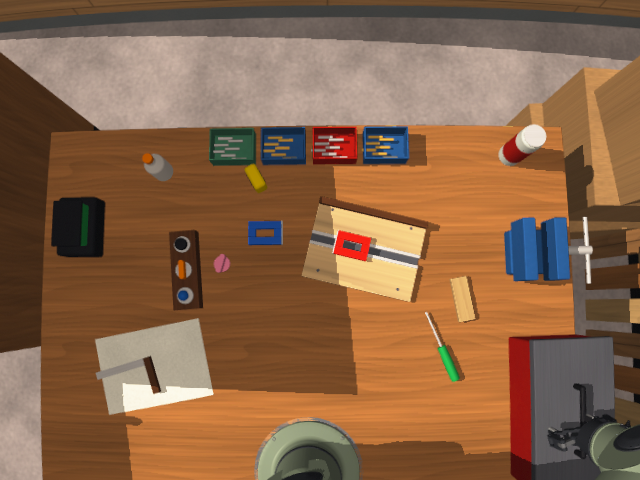

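```bash
python3 - <<'E'
from h import *
f=bot.grab_frame("side");save(f,"side1.png",(180,170,480,470),2)
g=bot.grab_frame("top")
for fr,nm in((f,"side"),(g,"top")):
    hsv=cv2.cvtColor(fr["img"],cv2.COLOR_RGB2HSV)
    for q in("wing","stop_block","stand","jig"):
        for r in bot.trace(q,fr)[:3]:
            m=r["region"];ys,xs=np.nonzero(m);c,s,a=cv2.minAreaRect(np.c_[xs,ys].astype(np.float32))
            z={"wing":.075,"stop_block":.038,"stand":.045,"jig":.02}[q]
            b=cv2.boxPoints((c,s,a));P=np.array([atz(fr,*p,z)[:2] for p in b]);e=P[1]-P[0],P[2]-P[1]
            l=max(e,key=np.linalg.norm)
            print(nm,q,round(r["conf"],2),"px",np.round(c),"rgb",np.median(fr["img"][m],0),"ctr",P.mean(0).round(4),"size",[round(float(np.linalg.norm(x)),3) for x in e],"yaw",round(float(np.degrees(np.arctan2(l[1],l[0]))%180),1))
E
```

```text
side wing 0.92 px [299. 396.] rgb [169.  95.  56.] ctr [0.5381 0.3375] size [0.048, 0.046] yaw 16.2
side stop_block 0.81 px [285. 308.] rgb [ 43.  68. 118.] ctr [0.6355 0.1273] size [0.115, 0.077] yaw 95.8
side stop_block 0.59 px [333. 233.] rgb [239.  77.  74.] ctr [ 0.6027 -0.1171] size [0.131, 0.082] yaw 79.3
side stand 0.56 px [299. 405.] rgb [70. 48. 37.] ctr [0.5416 0.337 ] size [0.098, 0.222] yaw 3.4
side jig 0.84 px [335. 230.] rgb [209. 166. 132.] ctr [ 0.612  -0.1652] size [0.375, 0.343] yaw 93.8
top wing 0.51 px [221. 264.] rgb [184.  94. 112.] ctr [0.5561 0.2196] size [0.042, 0.039] yaw 134.8
top wing 0.49 px [183. 270.] rgb [147.  87.  29.] ctr [0.5406 0.32  ] size [0.04, 0.043] yaw 45.6
top stop_block 0.66 px [351. 245.] rgb [248.  33.  21.] ctr [ 0.6054 -0.1213] size [0.069, 0.096] yaw 76.8
top stop_block 0.62 px [265. 232.] rgb [ 26.  64. 132.] ctr [0.6404 0.1092] size [0.091, 0.062] yaw 89.4
top stand 0.72 px [186. 269.] rgb [66. 38. 23.] ctr [0.5437 0.3209] size [0.081, 0.209] yaw 4.1
top jig 0.76 px [364. 248.] rgb [239. 196. 129.] ctr [ 0.5975 -0.1573] size [0.227, 0.304] yaw 75.8
top jig 0.59 px [255. 178.] rgb [166. 132.   0.] ctr [0.7931 0.138 ] size [0.041, 0.081] yaw 26.2
top jig 0.44 px [182. 244.] rgb [28. 27. 27.] ctr [0.6143 0.3386] size [0.042, 0.041] yaw 134.9
```

View pics/side1.png

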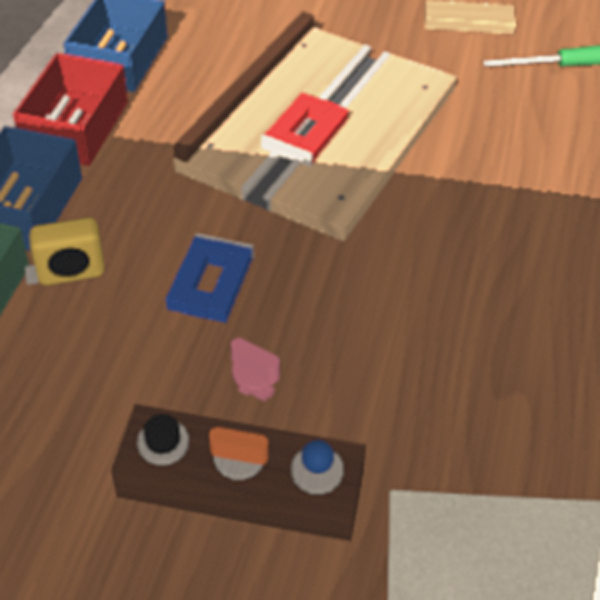

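Candidates in the top picture: the orange wing at (183,270) in the stand's middle pocket, and a pink look-alike at (222,263) lying on the bench. Blocks: the red one at (352,246) on the jig, and a blue look-alike at (265,232). The orange bolt in the stand and the red block on the track fit the description. The side crop already shows this enlarged: orange between black and blue. I start the approach.

```bash
python3 -m jog '[[[40,-20,0,0,0,0,1],[40,-20,0,0,0,0,1],[40,-20,0,0,0,0,1],[40,-20,0,0,0,0,1],[40,-20,0,0,0,0,1]]]' 60
python3 -m jog '[[[40,-20,0,0,0,0,1],[40,-20,0,0,0,0,1],[40,-20,0,0,0,0,1],[40,-20,0,0,0,0,1],[40,-20,0,0,0,0,1]]]'
python3 - <<'E'
from h import *
o=bot.observe();print(o["position"],o["tool_rot"],o["qpos"])
f=bot.grab_frame("top");save(f,"crop2.png",(150,215,250,325),5)
h=cv2.cvtColor(f["img"],cv2.COLOR_RGB2HSV);m=cv2.inRange(h,(5,150,70),(18,255,255));m[:, :165]=0;m[:,205:]=0;m[:245]=0;m[300:]=0
ys,xs=np.nonzero(m);c,s,a=cv2.minAreaRect(np.c_[xs,ys].astype(np.float32));print(len(xs),c,s,a)
P=np.array([atz(f,*p,.075)[:2] for p in cv2.boxPoints((c,s,a))]);print(P.round(4),P.mean(0))
P=np.array([atz(f,x,y,.075)[:2] for x,y in zip(xs,ys)]);w,v=np.linalg.eigh(np.cov(P.T));print(np.degrees(np.arctan2(v[1,1],v[0,1])))
f=bot.grab_frame("side")
h=cv2.cvtColor(f["img"],cv2.COLOR_RGB2HSV);m=cv2.inRange(h,(5,130,70),(18,255,255));ys,xs=np.nonzero(m);k=(xs>280)&(xs<320)&(ys>380)&(ys<415);xs=xs[k];ys=ys[k]
print(len(xs),xs.min(),xs.max(),ys.min(),ys.max());P=np.array([atz(f,x,y,.065)[:2] for x,y in zip(xs,ys)]);w,v=np.linalg.eigh(np.cov(P.T));print(P.mean(0),np.degrees(np.arctan2(v[1,1],v[0,1])))
E
```

```text
clock: 2.1
position: [0.3302, -0.454, 0.3041]
tool_rot: [3.141, -0.0, 0.262]
force: [1.2, -1.1, 0.0]
grip_width: 0.0855
finger_force: 0.0
clock: 2.6
position: [0.4976, -0.3056, 0.3041]
tool_rot: [3.141, -0.0, 0.262]
force: [-0.2, -1.0, -0.5]
grip_width: 0.0852
finger_force: 0.0
[ 0.4975515  -0.30561466  0.30408566] [ 3.14133212e+00 -2.19277658e-04  2.61681002e-01] [ 0.54623357  0.4577004  -0.13508496  1.70746953  0.07175044  0.98089659
 -0.92414686]
797 (184.5, 272.0) (54.0, 39.0) 90.0
[[0.6056 0.3685]
 [0.6046 0.2648]
 [0.4647 0.2633]
 [0.4649 0.3659]] [0.53495756 0.31559835]
123.06387666539956
475 284 314 383 402
[0.54253407 0.32417968] 179.63576023250118
```

View pics/crop2.png

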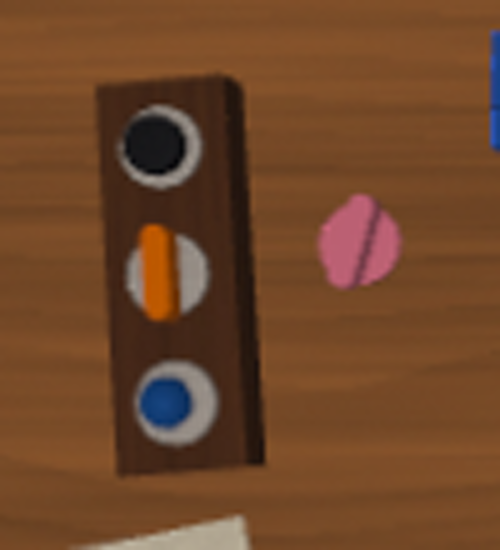

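The crop shows the orange wing at crop (158,272), top px about (181.5,269.5), standing between the black knob and the blue ball in the stand. It lies along the stand at a yaw of about 5°. The pink look-alike stands apart on the bench, so the orange one is confirmed.

```bash
for i in 1; do
python3 -m jog '[[[14,-40,0,0,0,0,1],[14,-40,0,0,0,0,1],[14,-40,0,0,0,0,1],[14,-40,0,0,0,0,1],[14,-40,0,0,0,0,1]]]' >/dev/null
python3 -m jog '[[[14,-40,0,0,0,0,1],[14,-40,0,0,0,0,1],[14,-40,0,0,0,0,1],[14,-40,0,0,0,0,1],[14,-40,0,0,0,0,1]]]' >/dev/null
python3 -m jog '[[[14,-40,0,0,0,0,1],[14,-40,0,0,0,0,1],[14,-40,0,0,0,0,1],[14,-40,0,0,0,0,1],[14,-40,0,0,0,0,1]]]' >/dev/null
python3 -m jog '[[[0,0,0,0,0,0.085,1],[0,0,0,0,0,0.085,1],[0,0,0,0,0,0,1]]]'
done
python3 - <<'E'
from h import *
o=bot.observe();print(o["position"],o["tool_rot"],o["qpos"],o["force"])
f=bot.grab_frame("side")
print(np.round(atz(f,*((284+314)/2,392),.063),4))
print([(np.round(r["xyz"],4),round(r["conf"],2)) for q in("wing","washer") for r in bot.spot_point(q,f)])
p=o["position"];y=o["tool_rot"][2];d=np.array([.541,.325])-p[:2]
print("tool shift mm",1e3*(d@[np.cos(y),np.sin(y)]),1e3*(d@[np.sin(y),-np.cos(y)]))
E
```

```text
clock: 4.5
position: [0.5439, 0.3271, 0.3037]
tool_rot: [3.141, 0.0, 0.091]
force: [-0.5, 0.8, 0.2]
grip_width: 0.0855
finger_force: 0.0
[0.5438614  0.32710173 0.30373678] [3.14131563e+00 8.11907388e-05 9.05444038e-02] [-0.47257225  0.54564332 -0.24435168  1.56397492  0.14545921  1.05007544
 -2.23559235] [-0.47594094  0.80893909  0.18690847]
[0.543  0.3232 0.063 ]
[(array([0.5598, 0.2262, 0.0519]), 0.8), (array([0.541 , 0.327 , 0.0629]), 0.61), (array([0.5432, 0.3263, 0.0455]), 0.77), (array([0.5575, 0.2287, 0.0308]), 0.63)]
tool shift mm -3.0397199763898963 1.834388624030993
```

```bash
python3 -m jog '[[[-2,1,35,0,0,0,1],[0,0,35,0,0,0,1],[0,0,35,0,0,0,1],[0,0,35,0,0,0,1],[0,0,25,0,0,0,1]]]' 40
python3 -m jog '[[[0,0,10,0,0,0,1],[0,0,0,0,0,0,1],[0,0,0,0,0,0,0.3],[0,0,0,0,0,0,0.1],[0,0,0,0,0,0,0.1]]]'
python3 -m jog '[[[0,0,0,0,0,0,0.1],[0,0,0,0,0,0,0.1],[0,0,0,0,0,0,0],[0,0,0,0,0,0,0]]]' 60
python3 - <<'E'
from h import *
f=bot.grab_frame("side");save(f,"grasp3.png",(230,300,370,440),4)
E
```

```text
clock: 5.15
position: [0.5416, 0.3251, 0.1368]
tool_rot: [3.141, 0.001, 0.093]
force: [1.3, 0.1, -0.5]
grip_width: 0.0854
finger_force: 0.0
clock: 5.65
position: [0.5425, 0.3259, 0.1301]
tool_rot: [-3.141, -0.002, 0.092]
force: [1.0, 0.3, -0.5]
grip_width: 0.0439
finger_force: 0.0
clock: 6.05
position: [0.5422, 0.3258, 0.1295]
tool_rot: [-3.141, -0.001, 0.092]
force: [-1.4, -1.3, 7.3]
grip_width: 0.0129
finger_force: 59.0
```

View pics/grasp3.png

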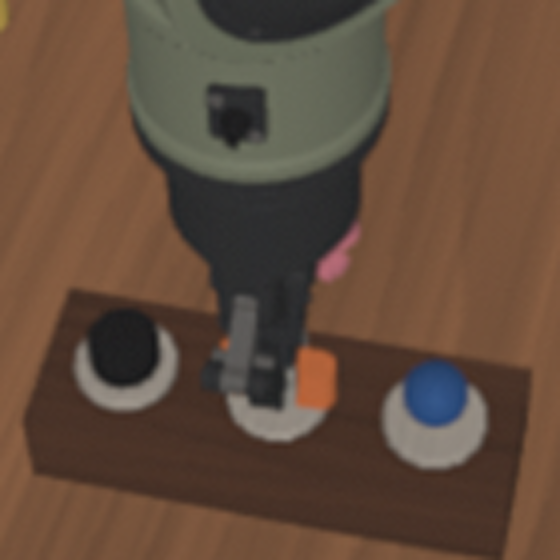

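The picture shows the fingers closed across the orange wing's middle, at crop (265,375), with the neighbouring bolts clear. I lift straight up and look at the block while the arm is away from it.

```bash
python3 -m jog '[[[0,0,-10,0,0,0,0],[0,0,-25,0,0,0,0],[0,0,-25,0,0,0,0],[0,0,-25,0,0,0,0],[0,0,-25,0,0,0,0]]]'
python3 - <<'E'
from h import *
fs=[bot.grab_frame("top") for _ in range(2)]
f=fs[0]
save(f,"block4.png",(320,220,385,270),12)
h=cv2.cvtColor(f["img"],cv2.COLOR_RGB2HSV);m=cv2.inRange(h,(0,150,100),(6,255,255))|cv2.inRange(h,(174,150,100),(180,255,255))
m[:220]=0;m[270:]=0;m[:,:320]=0;m[:,385:]=0
for nm,mm in(("red",m),):
    cs,hi=cv2.findContours(mm,cv2.RETR_CCOMP,cv2.CHAIN_APPROX_NONE)
    for c in cs:
        if len(c)<20: continue
        r=cv2.minAreaRect(c);P=np.array([atz(f,*p,.038)[:2] for p in cv2.boxPoints(r)]);e=P[1]-P[0],P[2]-P[1];l=max(e,key=np.linalg.norm)
        print(len(c),np.round(r[0],1),"ctr",P.mean(0).round(4),[round(float(np.linalg.norm(x)),4) for x in e],np.degrees(np.arctan2(l[1],l[0]))%180)
g=bot.grab_frame("side")
for q in("stop_block",):
  for r in bot.spot_point(q,f)+bot.spot_point(q,g):print(np.round(r["xyz"],4),r["conf"])
E
```

```text
clock: 6.6
position: [0.5419, 0.3257, 0.2406]
tool_rot: [-3.141, -0.0, 0.092]
force: [0.7, -0.8, -1.6]
grip_width: 0.0125
finger_force: 58.8
106 [352.  245.4] ctr [ 0.6034 -0.1229] [0.0644, 0.0901] 75.26359439548311
50 [351.9 245.2] ctr [ 0.6037 -0.1226] [0.0247, 0.0531] 75.26781757050688
[0.6391 0.113  0.007 ] 0.69
[ 0.6032 -0.1214  0.0216] 0.66
[ 0.6005 -0.1212  0.0162] 0.89
[ 0.6407  0.1121 -0.0016] 0.54
```

View pics/block4.png

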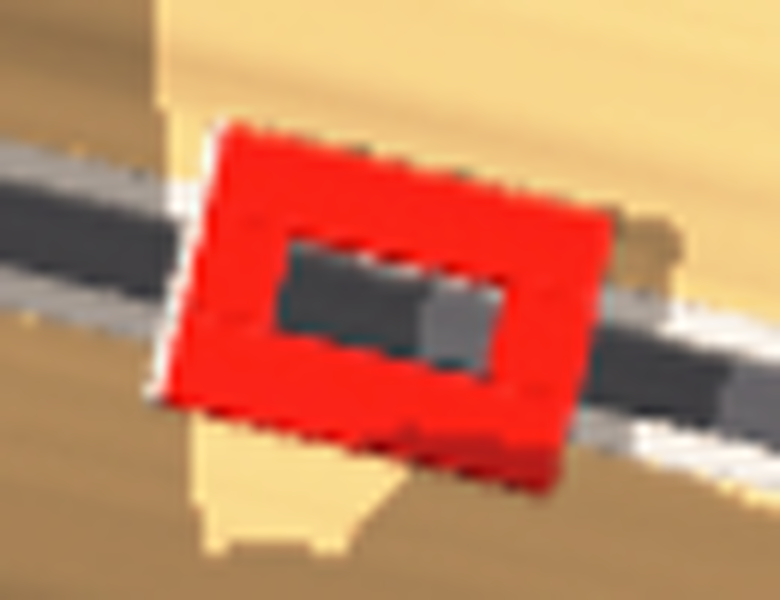

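The picture shows the red block with its slot centre at px (352.1,245.2). Its long edges tilt 12.8° in the image, so the yaw is about 77.2°, and the aluminium face lies to the left (+y). Next I turn and carry the bolt over.

```bash
python3 -m jog '[[[0,0,0,0,0,-0.14,0],[0,0,0,0,0,-0.14,0],[0,0,0,0,0,-0.14,0],[0,0,0,0,0,-0.14,0],[0,0,0,0,0,-0.14,0]]]' >/dev/null
python3 -m jog '[[[0,0,0,0,0,-0.14,0],[0,0,0,0,0,-0.14,0],[0,0,0,0,0,-0.14,0],[0,0,0,0,0,-0.135,0],[0,0,0,0,0,0,0]]]'
python3 -m jog '[[[-38,14,0,0,0,0,0],[-38,14,0,0,0,0,0],[-38,14,0,0,0,0,0],[-38,14,0,0,0,0,0],[-38,14,0,0,0,0,0]]]' >/dev/null
python3 -m jog '[[[-38,14,0,0,0,0,0],[-38,14,0,0,0,0,0],[-38,14,0,0,0,0,0],[-38,14,0,0,0,0,0],[-38,14,0,0,0,0,0]]]' >/dev/null
python3 -m jog '[[[-38,14,15,0,0,0,0],[0,0,15,0,0,0,0],[0,0,15,0,0,0,0],[0,0,15,0,0,0,0],[0,0,0,0,0,0,0]]]'
python3 - <<'E'
from h import *
o=bot.observe();print(o["position"],o["tool_rot"],o["qpos"],o["force"])
p=o["position"];y=o["tool_rot"][2];d=np.array([.604,-.123])-p[:2]
print("tool shift mm",1e3*(d@[np.cos(y),np.sin(y)]),1e3*(d@[np.sin(y),-np.cos(y)]))
f=bot.grab_frame("side");save(f,"side5.png",(260,170,400,275),5)
g=bot.grab_frame("top")
for q in("t_bolt","washer","wing","stop_block"):
    for n,fr in(("s",f),("t",g)):
        for r in bot.spot_point(q,fr)[:3]:print(n,q,np.round(r["xyz"],4),round(r["conf"],2),proj(fr,r["xyz"]).round(1))
E
```

```text
clock: 7.85
position: [0.5418, 0.3253, 0.2378]
tool_rot: [-3.14, 0.001, 1.349]
force: [0.5, -0.8, -2.5]
grip_width: 0.0125
finger_force: 58.8
clock: 9.35
position: [0.5984, -0.1146, 0.1766]
tool_rot: [-3.138, -0.0, 1.347]
force: [-0.2, -0.4, -1.5]
grip_width: 0.0127
finger_force: 58.8
[ 0.59843114 -0.11463646  0.17663945] [-3.13821111e+00 -2.39326731e-04  1.34742244e+00] [ 0.42575591  0.69548681 -0.49479613  1.72371085  0.42224402  0.83369708
 -0.48465359] [-0.20823756 -0.39495106 -1.54892135]
tool shift mm -6.9221392381016456 7.28320207873098
s t_bolt [ 0.5946 -0.1115  0.0607] 0.67 [335.9 227.2]
s t_bolt [0.5611 0.2231 0.0029] 0.67 [306.9 363.6]
t t_bolt [0.5551 0.2245 0.0036] 0.59 [224.1 265.5]
s washer [ 0.5993 -0.116   0.0896] 0.74 [334.6 215.8]
t washer [0.5591 0.2248 0.0295] 0.5 [222.3 263.5]
s wing [0.5592 0.2275 0.0499] 0.61 [306.7 350.8]
t wing [0.5594 0.2233 0.0535] 0.7 [221.2 262.8]
s stop_block [6.415e-01 1.112e-01 6.000e-04] 0.7 [285.8 312.4]
t stop_block [0.6434 0.1105 0.0045] 0.67 [265.8 232.9]
```

View pics/side5.png

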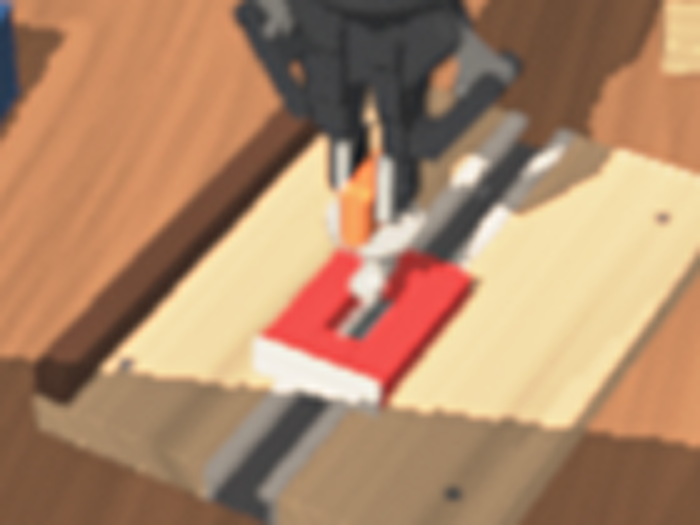

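The side view shows the bolt upright in the fingers, with its head at crop (370,280) just short of the slot. I shift by the computed amount, lower to just above the block, and check with an overlay of the expected slot and head outlines.

```bash
python3 -m jog '[[[-7,7,7,0,0,0,0],[0,0,6,0,0,0,0],[0,0,4,0,0,0,0],[0,0,0,0,0,0,0],[0,0,0,0,0,0,0]]]'
cat > ov.py <<'E'
from h import *
import sys
def rect(cx,cy,yaw,L,W,z):
    c,s=np.cos(yaw),np.sin(yaw);return [[cx+c*a-s*b,cy+s*a+c*b,z] for a,b in((-L,-W),(L,-W),(L,W),(-L,W))]
f=bot.grab_frame("side");o=bot.observe();p=o["position"];y=o["tool_rot"][2]
d=np.array([.604,-.123])-p[:2];print(p,y,"shift",1e3*(d@[np.cos(y),np.sin(y)]),1e3*(d@[np.sin(y),-np.cos(y)]))
x0,y0,x1,y1=305,195,370,243;k=12
i=cv2.resize(cv2.cvtColor(f["img"],cv2.COLOR_RGB2BGR)[y0:y1,x0:x1],None,fx=k,fy=k,interpolation=cv2.INTER_CUBIC)
def dr(P,col):
    q=(np.array([(proj(f,X)-[x0,y0]+.5)*k for X in P])).round().astype(np.int32);cv2.polylines(i,[q],True,col,1)
Y=np.radians(77.2);zb=p[2]-.1155
dr(rect(.604,-.123,Y,.025,.011,.038),(0,255,0));dr(rect(.604,-.123,Y,.0465,.032,.038),(0,255,0))
dr(rect(*p[:2],y,.015,.008,zb),(255,0,0));dr(rect(*p[:2],y,.015,.008,zb+.006),(255,0,0))
dr([[p[0]+.022*np.cos(a),p[1]+.022*np.sin(a),zb+.031] for a in np.linspace(0,6.28,40)],(255,0,255))
cv2.imwrite("pics/"+sys.argv[1],i)
E
python3 ov.py ov6.png
```

```text
clock: 10.35
position: [0.6045, -0.1242, 0.1617]
tool_rot: [-3.141, -0.0, 1.347]
force: [-0.4, 0.5, -1.8]
grip_width: 0.0125
finger_force: 58.8
[ 0.60462387 -0.12425037  0.1619522 ] 1.3469485577765417 shift 1.0806872228619693 -0.8858636873765773
```

View pics/ov6.png

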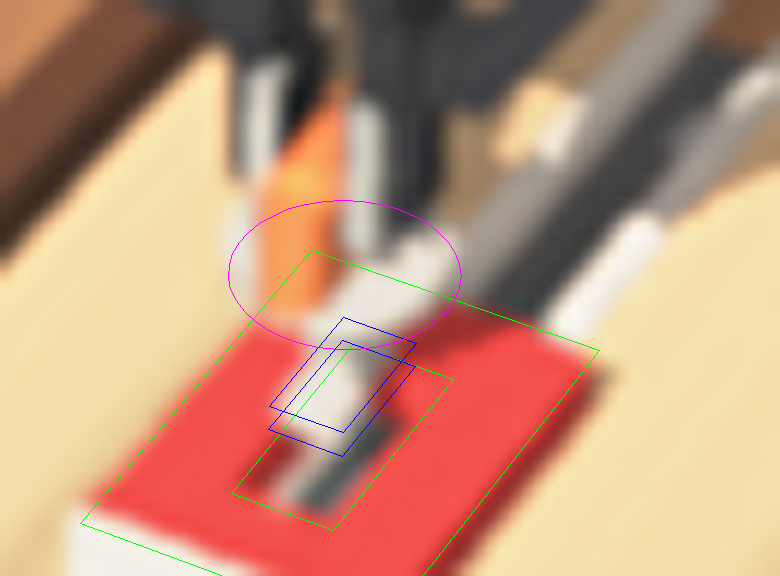

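The overlay agrees with the picture to about 2 mm: the head at (320,400) sits over the slot, whose near end is at (285,500), and both are drawn slightly low by the same amount. I lower gently and watch the force.

```bash
python3 -m jog '[[[1,-0.5,3,0,0,0,0],[0,0,3,0,0,0,0],[0,0,3,0,0,0,0],[0,0,3,0,0,0,0],[0,0,0,0,0,0,0]]]'
python3 -m jog '[[[0,0,2,0,0,0,0],[0,0,2,0,0,0,0],[0,0,2,0,0,0,0],[0,0,0,0,0,0,0]]]'
```

```text
clock: 10.9
position: [0.6041, -0.1233, 0.1494]
tool_rot: [-3.141, 0.0, 1.347]
force: [0.6, -0.1, -1.7]
grip_width: 0.0125
finger_force: 58.8
clock: 11.3
position: [0.6042, -0.1234, 0.1436]
tool_rot: [-3.141, 0.0, 1.347]
force: [-0.0, -0.3, -1.2]
grip_width: 0.0123
finger_force: 58.8
```

```bash
python3 -m jog '[[[0,0,3,0,0,0,0],[0,0,3,0,0,0,0],[0,0,2,0,0,0,0],[0,0,2,0,0,0,0],[0,0,0,0,0,0,0]]]'
```

```text
clock: 11.8
position: [0.6042, -0.1233, 0.1336]
tool_rot: [-3.141, -0.0, 1.347]
force: [0.3, 0.1, -1.2]
grip_width: 0.0124
finger_force: 58.8
```

```bash
python3 -m jog '[[[0,0,2,0,0,0,0],[0,0,2,0,0,0,0],[0,0,2,0,0,0,0],[0,0,2,0,0,0,0],[0,0,0,0,0,0,0]]]'
python3 -m jog '[[[0,0,1,0,0,0,0],[0,0,1,0,0,0,0],[0,0,0,0,0,0,0]]]'
```

```text
clock: 12.3
position: [0.6042, -0.1233, 0.1256]
tool_rot: [-3.141, -0.0, 1.347]
force: [-0.4, -0.3, -2.1]
grip_width: 0.0128
finger_force: 58.8
clock: 12.6
position: [0.6043, -0.1233, 0.1238]
tool_rot: [-3.141, -0.0, 1.347]
force: [-0.7, -0.1, -0.7]
grip_width: 0.0129
finger_force: 58.8
```

```bash
python3 -m jog '[[[0,0,1,0,0,0,0],[0,0,0.5,0,0,0,0],[0,0,0,0,0,0,0]]]'
python3 -m jog '[[[0,0,0.5,0,0,0,0],[0,0,0.5,0,0,0,0],[0,0,0,0,0,0,0]]]'
```

```text
clock: 12.9
position: [0.6044, -0.1233, 0.1225]
tool_rot: [3.142, 0.0, 1.347]
force: [-1.4, -0.6, 0.7]
grip_width: 0.0127
finger_force: 59.1
clock: 13.2
position: [0.6044, -0.1233, 0.1224]
tool_rot: [3.141, 0.0, 1.347]
force: [-6.8, 0.6, 19.1]
grip_width: 0.0125
finger_force: 61.7
```

Contact came exactly at the expected height, with 19 N, so the washer is down. I ease off and turn clockwise.

```bash
python3 -m jog '[[[0,0,-0.8,0,0,0,0],[0,0,0,0,0,0,0],[0,0,0,0,0,0,0]]]'
python3 -m jog '[[[0,0,0,0,0,0.12,0],[0,0,0,0,0,0.12,0],[0,0,0,0,0,0.12,0],[0,0,0,0,0,0.12,0],[0,0,0,0,0,0.12,0]]]'
python3 -m jog '[[[0,0,0,0,0,0.12,0],[0,0,0,0,0,0.12,0],[0,0,0,0,0,0.12,0],[0,0,0,0,0,0.12,0],[0,0,0,0,0,0,0]]]'
python3 -c "
from h import *
o=bot.observe();print(o['qpos'],o['force'],o['moment'])"
```

```text
clock: 13.5
position: [0.6045, -0.1233, 0.1225]
tool_rot: [3.141, 0.0, 1.347]
force: [-2.4, -0.5, 6.8]
grip_width: 0.0124
finger_force: 60.1
clock: 14.0
position: [0.6047, -0.1233, 0.1225]
tool_rot: [3.141, -0.001, 0.742]
force: [0.0, 0.1, 4.4]
grip_width: 0.0129
finger_force: 59.7
clock: 14.5
position: [0.6047, -0.1231, 0.1225]
tool_rot: [3.141, -0.001, 0.265]
force: [0.2, -0.4, 6.1]
grip_width: 0.0126
finger_force: 59.8
[ 0.22709905  0.74383372 -0.18113123  1.73782546  0.1964633   0.67672993
 -1.36667003] [ 0.23026575 -0.44001873  6.12017163] [ 0.04532016 -0.0336365  -0.03909015]
```

```bash
python3 -m jog '[[[0,0,0,0,0,0.1,0],[0,0,0,0,0,0.1,0],[0,0,0,0,0,0.1,0],[0,0,0,0,0,0.1,0],[0,0,0,0,0,0.1,0]]]'
python3 -c "
from h import *
o=bot.observe();print(o['qpos'][6],o['force'],o['moment'])"
python3 -m jog '[[[0,0,0,0,0,0.1,0],[0,0,0,0,0,0.1,0],[0,0,0,0,0,0.1,0],[0,0,0,0,0,0.1,0],[0,0,0,0,0,0,0]]]'
python3 -c "
from h import *
o=bot.observe();print(o['qpos'][6],o['force'],o['moment'])"
```

```text
clock: 15.0
position: [0.6045, -0.1232, 0.1224]
tool_rot: [-3.141, -0.0, -0.233]
force: [-1.8, 1.2, 8.2]
grip_width: 0.0123
finger_force: 60.2
-1.7468730389740357 [-1.76032974  1.22150451  8.17999712] [0.4071989  0.44632295 0.11095467]
clock: 15.5
position: [0.6043, -0.1228, 0.1224]
tool_rot: [-3.142, 0.001, -0.632]
force: [-4.5, 2.7, 11.3]
grip_width: 0.0127
finger_force: 60.6
-2.0477484620854347 [-4.53858942  2.7265282  11.33406566] [ 0.62911995  0.81650932 -0.01919709]
```

```bash
python3 -m jog '[[[0,0,0,0,0,0.1,0],[0,0,0,0,0,0.1,0],[0,0,0,0,0,0.1,0],[0,0,0,0,0,0,0]]]'
python3 -c "
from h import *
o=bot.observe();print(o['qpos'],o['force'],o['moment'])"
python3 -m jog '[[[0,0,0,0,0,0,0.5],[0,0,0,0,0,0,1],[0,0,0,0,0,0,1],[0,0,0,0,0,0,1],[0,0,0,0,0,0,1]]]'
python3 -m jog '[[[0,0,0,0,0,0,1],[0,0,-10,0,0,0,1],[0,0,-15,0,0,0,1],[0,0,-15,0,0,0,1],[0,0,0,0,0,0,1]]]'
python3 - <<'E'
from h import *
f=bot.grab_frame("side");save(f,"rel7.png",(290,180,390,255),7)
E
```

```text
clock: 15.9
position: [0.6042, -0.1229, 0.1224]
tool_rot: [3.141, 0.001, -0.932]
force: [-4.1, 3.3, 11.9]
grip_width: 0.0125
finger_force: 60.7
[ 0.01573272  0.74804432  0.13243939  1.75063005 -0.1486989   0.65335463
 -2.27170997] [-4.13109843  3.26862474 11.90245476] [ 0.47980716  0.87512014 -0.05731669]
clock: 16.4
position: [0.6043, -0.1234, 0.1221]
tool_rot: [3.142, 0.0, -0.933]
force: [0.0, 0.1, -0.3]
grip_width: 0.0836
finger_force: 0.0
clock: 16.9
position: [0.6054, -0.1236, 0.1653]
tool_rot: [-3.139, -0.003, -0.933]
force: [0.2, 0.3, -0.3]
grip_width: 0.0856
finger_force: 0.0
```

View pics/rel7.png

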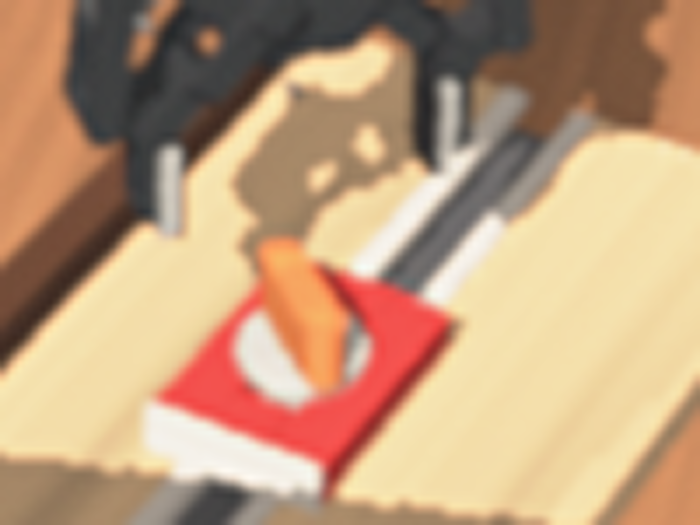

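The wing stands free on the flat washer at crop (305,315), and the block is in place. I turn the gripper back half a turn for a fresh grasp.

```bash

python3 -m jog '[[[0,0,0,0,0,-0.14,1],[0,0,0,0,0,-0.14,1],[0,0,0,0,0,-0.14,1],[0,0,0,0,0,-0.14,1],[0,0,0,0,0,-0.14,1]]]' >/dev/null
python3 -m jog '[[[0,0,0,0,0,-0.14,1],[0,0,0,0,0,-0.14,1],[0,0,0,0,0,-0.14,1],[0,0,0,0,0,-0.14,1],[0,0,0,0,0,-0.14,1]]]' >/dev/null
python3 -m jog '[[[0,0,0,0,0,-0.14,1],[0,0,0,0,0,-0.14,1],[0,0,0,0,0,-0.14,1],[0,0,0,0,0,-0.14,1],[0,0,0,0,0,-0.14,1]]]' >/dev/null
python3 -m jog '[[[0,0,0,0,0,-0.14,1],[0,0,0,0,0,-0.14,1],[0,0,0,0,0,-0.14,1],[0,0,0,0,0,-0.14,1],[0,0,0,0,0,-0.14,1]]]' >/dev/null
python3 -m jog '[[[0,0,0,0,0,-0.14,1],[0,0,0,0,0,-0.14,1],[0,0,0,0,0,-0.06,1],[0,0,0,0,0,0,1],[0,0,0,0,0,0,1]]]'
python3 - <<'E'
from h import *
o=bot.observe();print(o["position"],o["tool_rot"],o["qpos"])
f=bot.grab_frame("side");g=bot.grab_frame("top")
for n,fr in(("s",f),("t",g)):
    for q in("wing","washer"):
        print(n,q,[(np.round(r["xyz"],4),round(r["conf"],2)) for r in bot.spot_point(q,fr)[:3]])
E
```

```text
clock: 19.45
position: [0.6042, -0.1234, 0.1621]
tool_rot: [-3.141, -0.0, 2.204]
force: [-0.8, 1.1, 0.5]
grip_width: 0.0853
finger_force: 0.0
[ 0.60418829 -0.12343595  0.16210039] [-3.14133453e+00 -2.03599958e-04  2.20440091e+00] [ 0.54200804  0.76630879 -0.66435544  1.70631538  0.58873056  0.87878317
  0.2589987 ]
s wing [(array([0.5544, 0.2288, 0.0521]), 0.74), (array([ 0.6001, -0.121 ,  0.054 ]), 0.65)]
s washer [(array([0.5606, 0.2276, 0.0315]), 0.73), (array([ 0.6022, -0.123 ,  0.0355]), 0.66)]
t wing [(array([0.5597, 0.2229, 0.0525]), 0.74)]
t washer [(array([0.559 , 0.2263, 0.0302]), 0.67)]
```

```bash
python3 -m jog '[[[0,0,20,0,0,0,1],[0,0,15,0,0,0,1],[0,0,4.5,0,0,0,1],[0,0,0,0,0,0,0.3],[0,0,0,0,0,0,0.1]]]'
python3 -m jog '[[[0,0,0,0,0,0,0.1],[0,0,0,0,0,0,0.1],[0,0,0,0,0,0,0],[0,0,0,0,0,0,0],[0,0,0,0,0,0,0]]]' 90
python3 -m jog '[[[0,0,0,0,0,0.1,0],[0,0,0,0,0,0.1,0],[0,0,0,0,0,0.1,0],[0,0,0,0,0,0.1,0],[0,0,0,0,0,0.1,0]]]'
python3 -c "
from h import *
o=bot.observe();print(o['qpos'][6],o['force'],o['moment'])"
```

```text
clock: 20.25
position: [0.6046, -0.1233, 0.1231]
tool_rot: [3.141, 0.0, 2.207]
force: [0.5, 1.0, -0.3]
grip_width: 0.0594
finger_force: 0.0
clock: 20.75
position: [0.6045, -0.1234, 0.1232]
tool_rot: [3.141, 0.0, 2.207]
force: [-1.9, -0.0, 5.3]
grip_width: 0.0119
finger_force: 88.1
clock: 21.25
position: [0.6041, -0.1233, 0.1232]
tool_rot: [-3.141, 0.0, 1.703]
force: [-5.8, 0.7, 6.8]
grip_width: 0.0119
finger_force: 88.6
-0.19399945122152595 [-5.84172388  0.65867996  6.82533537] [0.1936013  1.11462249 0.20250295]
```

```bash
python3 -m jog '[[[0,0,0,0,0,0.1,0],[0,0,0,0,0,0.1,0],[0,0,0,0,0,0.1,0],[0,0,0,0,0,0.1,0],[0,0,0,0,0,0.1,0]]]'
python3 -m jog '[[[0,0,0,0,0,0.1,0],[0,0,0,0,0,0.1,0],[0,0,0,0,0,0.1,0],[0,0,0,0,0,0.1,0],[0,0,0,0,0,0,0]]]'
python3 - <<'E'
from h import *
o=bot.observe();print(o['qpos'][6],o['force'],o['moment'])
E
```

```text
clock: 21.75
position: [0.6036, -0.1231, 0.1232]
tool_rot: [-3.14, 0.001, 1.203]
force: [-10.3, 0.6, 13.0]
grip_width: 0.0115
finger_force: 89.2
clock: 22.25
position: [0.6031, -0.1229, 0.1231]
tool_rot: [-3.14, 0.002, 0.803]
force: [-13.1, 2.6, 14.8]
grip_width: 0.0119
finger_force: 89.5
-0.9194191138044269 [-13.09106265   2.61416504  14.84873262] [0.45246932 2.76196542 0.01307861]
```

```bash
python3 -m jog '[[[0,0,0,0,0,0.05,0],[0,0,0,0,0,0.05,0],[0,0,0,0,0,0,0]]]'
python3 - <<'E'
from h import *
o=bot.observe();print(o['joint_efforts'],o['force'],o['moment'])
E
python3 -m jog '[[[0,0,0,0,0,0,0.5],[0,0,0,0,0,0,1],[0,0,0,0,0,0,1],[0,0,0,0,0,0,1],[0,0,0,0,0,0,1]]]'
python3 -m jog '[[[0,0,0,0,0,0,1],[0,0,-15,0,0,0,1],[0,0,-30,0,0,0,1],[0,0,-40,0,0,0,1],[0,0,-40,0,0,0,1]]]'
python3 - <<'E'
from h import *
f=bot.grab_frame("side");save(f,"rel8.png",(290,180,390,255),7)
g=bot.grab_frame("top");print([np.round(r["xyz"],4) for r in bot.spot_point("stop_block",f)],bot.observe()["joint_efforts"][6])
print([(np.round(r["xyz"],4),round(r["conf"],2)) for q in("wing","washer") for r in bot.spot_point(q,f)])
E
```

```text
clock: 22.55
position: [0.603, -0.1228, 0.1231]
tool_rot: [-3.14, 0.002, 0.706]
force: [-14.3, 3.6, 15.4]
grip_width: 0.0118
finger_force: 89.7
[ 1.79557566e-02 -9.60348415e+01 -2.34432265e+00 -3.15630269e+01
  5.15917372e-01 -4.26362693e+00 -1.27729319e+00] [-14.29078948   3.63101572  15.38096171] [0.64589381 2.89849958 0.17289574]
clock: 23.05
position: [0.6044, -0.1234, 0.1227]
tool_rot: [3.141, -0.0, 0.707]
force: [-0.1, 0.4, 0.0]
grip_width: 0.0828
finger_force: 0.0
clock: 23.55
position: [0.6041, -0.1232, 0.2501]
tool_rot: [-3.141, -0.0, 0.707]
force: [0.3, -0.1, -0.3]
grip_width: 0.0852
finger_force: 0.0
[array([ 0.6017, -0.1227,  0.0164]), array([0.6386, 0.1137, 0.0026])] 0.18301678821444511
[(array([0.5572, 0.2272, 0.0496]), 0.64), (array([ 0.6032, -0.1186,  0.0529]), 0.56), (array([0.5543, 0.2282, 0.033 ]), 0.77), (array([ 0.6042, -0.123 ,  0.0365]), 0.59)]
```

View pics/rel8.png

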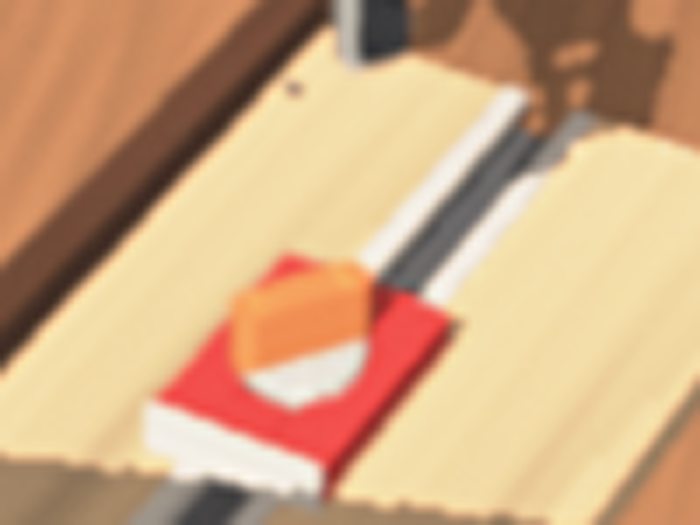

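The wing stands turned on the block, with its ends at crop (240,308) and (365,268). The washer is flat and the block unmoved. Joint 7 carried about 1.3 N m at the end, so the bolt was tight. I check the wing's angle before handing in.

```bash
python3 - <<'E'
from h import *
f=bot.grab_frame("side")
a=atz(f,290+240/7,180+308/7,.068);b=atz(f,290+365/7,180+268/7,.068);print(a,b,np.degrees(np.arctan2(*(b-a)[1::-1]))%180)
h=cv2.cvtColor(f["img"],cv2.COLOR_RGB2HSV);m=cv2.inRange(h,(7,120,150),(17,255,255));m[:,:320]=0;m[:,345:]=0;m[:215]=0;m[236:]=0
# silhouettes of wing for candidate yaws
def sil(y):
    P=[]
    for e in(-.018,.018):
        for t in np.linspace(0,6.28,24):
            for z in(.044,.068):
                lx,ly=e+.007*np.cos(t),.007*np.sin(t);P.append(proj(f,[.604+np.cos(y)*lx-np.sin(y)*ly,-.123+np.sin(y)*lx+np.cos(y)*ly,z]))
    s=np.zeros((480,640),np.uint8);cv2.fillConvexPoly(s,cv2.convexHull(np.array(P,np.float32)).round().astype(np.int32),255);return s
best=max(((np.sum((S:=np.roll(sil(np.radians(d)),(dy,dx),(0,1)))&m>0)/np.sum(S|m>0),d,dy,dx) for d in range(0,180,4) for dy in(-2,-1,0,1) for dx in(-1,0,1)))
print(best)
E
```

```text
[ 0.62063529 -0.10679231  0.068     ] [ 0.58682831 -0.13748611  0.068     ] 42.23671845760305
(np.float64(0.8404255319148937), 44, -1, 0)
```

The wing is at about 42°, where the gripper left it at 40°, so it has not slipped or sprung back. The nut has turned about 2 rad, so I hand the job in.

```bash
python3 -c "
from workcell import bot
print(bot.job_done())"
```

```text
the job is handed in; nothing more can be done
None
```

I put the orange-winged T-bolt through the red stop block into the track and turned it clockwise until tight (about 2 rad on the nut, worked out from the gripper's turn), then let go and handed the job in; the pictures show the block unmoved, and no verdict came back.

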